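# Fit the pouring spout to the finishing-oil jug

### The job

Get the finishing-oil jug ready to pour: press its safety cap firmly down, turn it anticlockwise while it is pressed, lift it off and stand it right way up in the steel tray. Then set the bent spout on the open neck, press it down and turn it clockwise, stopping when its outlet points straight away from the jug's handle, in line with the moulded rib on the jug's pouring side, and leave it locked there. Set things down without dropping them, and leave the rotary tool, the sanding block and the glue bottle where they are.

Things in the scene. Friction and masses are not known exactly. Their poses are not given: they have to be found in the camera images.
- jug: Grey plastic oil jug, full, held by timber battens (220 x 160 mm outside, 18 high): it does not move. 180 long (x) x 120 wide; flat shoulder 150 mm above the bench. Origin: centre of its underside; z up; +x: pouring side, -x: handle side. Neck axis 35 mm from the origin along +x. Handle: bridge over the rear top corner, x -14 to -85 mm, 30 wide, not higher than the shoulder.
- neck (a point): Centre of the neck's top, 185.5 mm above the bench, the jug's axes. Neck 32 mm across; hooks on its +x and -x sides (46 across), wide gaps between them. A sprung black valve disc (24 across) stands 12 mm proud of it when bare; cap or spout pushes it down: 2.8 N when up, 1.3 N more per mm, 18 N when flush, where cap or spout bottoms on the rigid neck.
- rib (a point): Front end of the moulded rib (6 mm wide, jug's own plastic) at the jug's front top edge, 150 mm above the bench: the middle of the pouring side, 55 mm from the neck axis along the jug's +x.
- cap: White ribbed safety cap, 58 mm across, 40 high, 0.05 kg, open below. Origin: centre of its lower rim, z up; its x along the jug's x at the start, rim 159.5 mm above the bench. Unpressed (spring 8 N) it is locked: turns under 6 degrees, does not lift. Pressed 5 mm or more (14 N; bottoms at 8 mm, 18 N) it turns; 52 degrees anticlockwise (seen from above) frees it, 60 to 75 is best.
- cap_top (a point): Centre of the cap's flat top, 40 mm above its rim: 199.5 mm above the bench at the start. Grip the sides within 35 mm below the top. Once freed, the spring lifts the cap slowly by about 4 mm from its locked height; it then lifts straight off. Clockwise it only meets a stop.
- spout: Black bent spout, 0.14 kg: collar like the cap (58 mm across, 40 high, open below), elbow block, outlet tube. Origin: centre of the collar's lower rim; z up; +x: the outlet's direction. Stands upright at the start. Drops over the neck only with the outlet 64 to 98 degrees anticlockwise (from above) of the jug's +x (or half a turn off: wrong way round), centred within 2 mm.
- spout_grip (a point): Middle of the elbow block, 70 mm above the collar's rim, on the spout's axis. Block 36 long (x) x 32 wide (y), flat sides, top at 92 mm; grip its y sides. Dropped on the neck, the rim rests 163 mm above the bench on the valve. Pressed to a rim height of 151.5 (bottoms) to 154 mm (18 to 15 N) it turns clockwise under the hooks; let go, it locks at 154.5 and keeps its angle.
- outlet (a point): Centre of the outlet's mouth, 113 mm from the spout's axis along its +x, 108 mm above the rim. Tube 25 mm across, rising 20 degrees outwards. On the neck the spout has a hard stop only about 18 degrees clockwise past the jug's +x: stop earlier, when the outlet is over the rib.
- tray: Shallow steel tray, fixed, 150 (x) x 130 (y) mm, rim 12 high, wall and floor 3 mm. Origin: centre of its underside. On one side of the jug, with the spout on the other; they may be swapped.
- rotary_tool: Bystander: grey and black rotary tool, 240 mm long (x), 52 thick, lying on the bench beyond the jug. Origin under its middle.
- sanding_block: Bystander: cork sanding block, 115 (x) x 65 x 35 mm, lying flat. Origin: centre of its underside.
- glue: Bystander: yellow glue bottle, 64 mm across, 185 high, upright. Origin: centre of its underside.

How it is judged (in metres and radians):
On the way, in this order (a step that is already met when the one before it is completed fails the run):
1. the cap is off, lifted clear above the neck (z of cap in the frame of neck above 0.015 m), for 0.1 s.
2. the cap stands upright in the tray, let go (x of cap in the frame of tray between -0.045 and 0.045 m and y of cap in the frame of tray between -0.035 and 0.035 m and z of cap in the frame of tray below 0.007 m and angle between cap's own z axis and vertical below 0.1 rad and contact force between the fingers and cap below 0.1 N), for 0.2 s.
3. the spout's collar is over the neck (z of spout in the frame of neck below -0.018 m and horizontal distance between spout and neck below 0.006 m), for 0.1 s.
At the end, for the whole second after the job is handed in: The spout is locked upright on the neck (its rim at least 27.5 mm below the neck's top, on its axis within 4 mm, tilted under 0.08 rad), its outlet pointing to the jug's pouring side within 0.14 rad (8 degrees); the cap stands upright on the tray's floor, wholly within its rim; both are at rest (z of spout in the frame of neck below -0.0275 m and horizontal distance between spout and neck below 0.004 m and angle between spout's own z axis and vertical below 0.08 rad and angle between the x axis of spout and the x axis of jug, either way round below 0.14 rad and x of outlet in the frame of neck above 0.09 m and x of cap in the frame of tray between -0.045 and 0.045 m and y of cap in the frame of tray between -0.035 and 0.035 m and z of cap in the frame of tray below 0.007 m and angle between cap's own z axis and vertical below 0.1 rad and linear speed of each of spout, cap below 0.02 m/s); the robot touches nothing.
It fails at once if a bystander is moved by more than 25 mm (distance of any of rotary_tool, sanding_block, glue from where it was at the start of the episode above 0.025 m).
It fails at once if the cap or the spout is dropped (falls faster than 0.6 m/s out of the fingers) ((linear speed of cap above 0.6 m/s and contact force between the fingers and cap below 0.1 N) or (linear speed of spout above 0.6 m/s and contact force between the fingers and spout below 0.1 N)).
It also fails if it takes over 67 s, if anything falls off the work surface, if the arm or the gripper's body presses on something with over 40 N, if the wrist force passes 120 N, or if a joint passes its speed limit or range.

### The arm

A 6-joint arm with a two-finger parallel gripper is mounted at the origin on the work surface. World frame = base frame: x ahead of the robot, y to its left, z up, the work surface at z = 0. Lengths are in mm, angles in rad, forces in N, time in s.
With the tool pointing down it reaches from about 300 to 1000 mm from the base axis. Payload 5.1 kg.
Tool frame: the origin (TCP) lies on the centre line of the jaws, within the pads' length; the fingertips stand r.tcp_to_tips ahead of it and the grasp point (between the pads) is the TCP (r.tcp_to_tips is the distance from the TCP to the fingertips, in mm); z points along the fingers, y is the line along which they close (so a half turn about z gives the same grasp; the last joint's range is limited). The gripper opens to 95 mm and grips with 3 to 60 N. Pads are 20 mm wide; open, the fingers measure 119 mm over their backs; the gripper's body (75 mm by 180 mm) begins 59 mm behind the grasp point.
Start: joints at [-1.223, 0.124, 1.65, -0, 1.367, -0.083], TCP at [271.406, -590.613, 233.656] pointing down, gripper open.
Joint ranges: [-2.61, 2.61], [-1.02, 2.33], [0.03, 2.71], [-1.35, 4.49], [0.32, 2.68], [-2.91, 2.91]. Speed limits (rad/s): [2.57, 2.57, 3.14, 3.14, 3.14, 3.14].

### API

Orientations are given as [roll, pitch, yaw] about the fixed x, y, z axes, in that order (R = Rz(yaw) Ry(pitch) Rx(roll)).
In Python, from workcell import monitor, viewer, workorder, r gives the robot as it stands. The module is installed in compiled form; this text tells all that it offers.
- The arm moves only by the tool apply_moves, never from a script. Its argument "motion" is a list of rows, each a list of 2 entries, a list of its own where there are three numbers: the shift along the world's x, y, z in mm, then the turn, a rotation vector about the world's x, y, z in degrees. In form: [[[x, y, z], [wx, wy, wz]], ...]. A call has 1 to 5 rows; each row shifts and turns the commanded pose from where the row before left it; what a row does not reach is not made up. A row lasts 1/8 s, in which the tool goes at most 62.5 mm and 10.7 degrees, less where a joint would pass 70% of its speed; a pose out of reach is approached as far as the arm can. A call with a gripper value outside its range is refused whole. "fingers" is the opening, from -1 (shut) to 1 (fully open), set as the call begins (left out, the last holds). The fingers move at their own pace and stop on an object; the grip force is fixed at half the most. Time passes only in rows, so rows that do not move let the fingers close. It gives the time, the measured TCP pose, the force, the opening and the grip force at its end, in the units of the state.
- monitor.read_state(): the state, without advancing time (a new reading comes with each control period).
- viewer.grab_frame(name): name is "scene" or "top"; returns the picture (384x512x3 uint8, red, green, blue); there is no depth.
- viewer.camera_info(name): a dict with "fx", "fy", "cx", "cy" (pixels), "distortion" ([k1, k2, p1, p2, k3] as OpenCV has them; the pictures are not rectified), "eye" and "rotation" of the camera in the world. Camera axes: x right, y down, z forward; pixel columns grow to the right and rows downward; lengths in mm; the calibration is good to about 2 mm. A picture is of the moment at which its call begins. camera_info takes no time and is no camera call.
- workorder.finish_job(): hands the job in; it is judged then, once.
The state is a dict: "clock": time; "qpos": joint angles; "dq": joint speeds; "joint_efforts": joint torques, N m; "eef_pos": TCP position; "ee_rot": TCP orientation; "ft_force": force on the tool from outside, world axes, zero at the start; "ft_torque": the same for the moment, N m; "opening": opening from 0.0 (shut) to 1.0 (fully open); "gripper_force": force on a finger pad.
Only numpy, scipy, OpenCV 4.12 (cv2) and the standard library are available. Lean on these libraries where they do the work, as an engineer would, in place of code of your own. Each camera call takes 0.05 s, during which the arm holds its last target. There are 200 camera calls.

## Working session

There is one attempt and no reset: what is moved stays moved. The work goes in short steps, Python scripts to look and compute and a tool call to move; the robot and the scene stay as the last step left them, time stands still between calls to the robot, and variables do not carry over. Pictures are saved under pics/ and viewed, at most 10 in all, crops included, and the job is handed in when it is done.

Besides the shell and the picture viewer there is one more tool, called after "Emit:" by a JSON object that holds its "name" and its "arguments", one argument or row to a line. apply_moves: Moves the arm, as the interface text tells. Its arguments: {"type":"object","properties":{"motion":{"type":"array"},"fingers":{"type":"number"}},"required":["motion"]}

```bash
mkdir -p pics; python3 - <<'E'
from workcell import monitor, viewer, r
import cv2
print(monitor.read_state(), r.tcp_to_tips)
for n in("scene","top"):
    f=viewer.grab_frame(n); cv2.imwrite(f"pics/{n}0.png",cv2.cvtColor(f,cv2.COLOR_RGB2BGR)); print(viewer.camera_info(n))
E
```

```text
{'clock': 0.0, 'qpos': array([-1.22260334e+00,  1.24508951e-01,  1.65166527e+00, -1.43884139e-05,
        1.36751074e+00, -8.25968051e-02]), 'dq': array([ 1.81968658e-03, -4.03929937e-05,  1.46592921e-03, -1.10127204e-03,
        1.05461595e-03,  1.17792239e-03]), 'joint_efforts': array([ 7.71542182e-04, -4.17611647e+01, -3.59927881e+01,  7.74798403e-02,
        4.92262852e-02, -1.45146323e-04]), 'eef_pos': array([ 271.19723702, -590.05533332,  232.38969049]), 'ee_rot': array([-3.13950631e+00, -1.58583880e-04,  4.30792549e-01]), 'ft_force': array([ 0.76495463, -0.52445868, -0.27515955]), 'ft_torque': array([-0.02560981, -0.00772193, -0.06460398]), 'gripper_force': 0.0, 'opening': 1.000491446686748} 19.0
{'fx': 431.82910383814453, 'fy': 431.82910383814453, 'cx': 255.5285992716344, 'cy': 194.80959406718347, 'distortion': array([-0.07397165,  0.        ,  0.        ,  0.        ,  0.        ]), 'eye': array([1178.41884526,  125.50772664, 1219.03240475]), 'rotation': array([-2.60927159, -0.01290065,  1.81981041])}
{'fx': 387.9856676052614, 'fy': 387.9856676052614, 'cx': 257.7678875883741, 'cy': 196.11712144983764, 'distortion': array([-0.07262111,  0.        ,  0.        ,  0.        ,  0.        ]), 'eye': array([ 367.76209488,   16.43177575, 1175.09525817]), 'rotation': array([-2.95886408e+00,  2.20980464e-03, -1.58354846e+00])}
```

View pics/scene0.png

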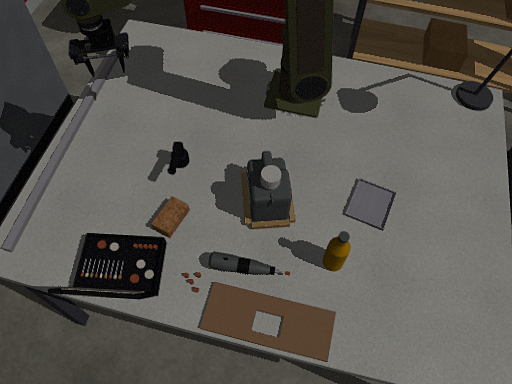

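View pics/top0.png

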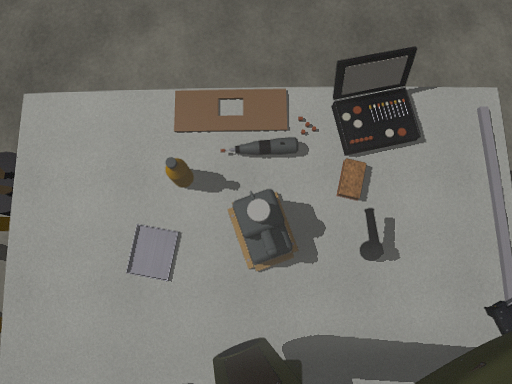

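The scene view shows the cap at (271,177), spout at (179,157) and tray at (370,203). The top view shows the cap at (259,210), spout collar at about (371,251) with its outlet up at (370,210), tray at (154,252), and battens around the jug.

```bash
cat > h.py <<'E'
import numpy as np, cv2
from scipy.spatial.transform import Rotation as R
from workcell import viewer, monitor
def cam(n):
    c=viewer.camera_info(n); K=np.array([[c['fx'],0,c['cx']],[0,c['fy'],c['cy']],[0,0,1]])
    return K,np.array(c['distortion']),np.array(c['eye']),R.from_euler('xyz',c['rotation']).as_matrix()
def rays(n,p):
    K,d,e,M=cam(n); q=cv2.undistortPoints(np.float64(p).reshape(-1,1,2),K,d)[:,0]
    return e,np.c_[q,np.ones(len(q))]@M.T
def onplane(n,p,z):
    e,v=rays(n,p); return e+v*((z-e[2])/v[:,2])[:,None]
def proj(n,P):
    K,d,e,M=cam(n); return cv2.projectPoints((np.float64(P).reshape(-1,3)-e)@M,np.zeros(3),np.zeros(3),K,d)[0][:,0]
def blob(mask,c,rad):
    m=np.zeros(mask.shape,np.uint8); cv2.circle(m,c,rad,255,-1); m&=mask.astype(np.uint8)*255
    cs=cv2.findContours(m,cv2.RETR_EXTERNAL,cv2.CHAIN_APPROX_NONE)[0]
    return max(cs,key=cv2.contourArea)
E
python3 - <<'E'
from h import *
T=cv2.imread('pics/top0.png');S=cv2.imread('pics/scene0.png')
for n,I,cc in(('top',T,(259,210)),('scene',S,(271,177))):
    hsv=cv2.cvtColor(I,cv2.COLOR_BGR2HSV); print(n,'cap hsv',hsv[cc[1],cc[0]], hsv[cc[1]+18,cc[0]])
t=T[130:290,110:420]; s=S[120:240,140:410]
cv2.imwrite('pics/t1.png',cv2.resize(t,None,fx=2.58,fy=2.58,interpolation=cv2.INTER_CUBIC))
cv2.imwrite('pics/s1.png',cv2.resize(s,None,fx=2.96,fy=2.96,interpolation=cv2.INTER_CUBIC))
h=cv2.cvtColor(T,cv2.COLOR_BGR2HSV)
for p in((154,252),(371,251),(370,220),(238,240),(200,240),(283,245)): print(p,h[p[1],p[0]])
E
```

```text
top cap hsv [ 30   7 153] [30  3 80]
scene cap hsv [ 21  14 126] [90  5 50]
(154, 252) [124  13 133]
(371, 251) [30  9 59]
(370, 220) [ 0  0 48]
(238, 240) [ 19  81 138]
(200, 240) [ 38   7 145]
(283, 245) [105  10  52]
```

View pics/t1.png

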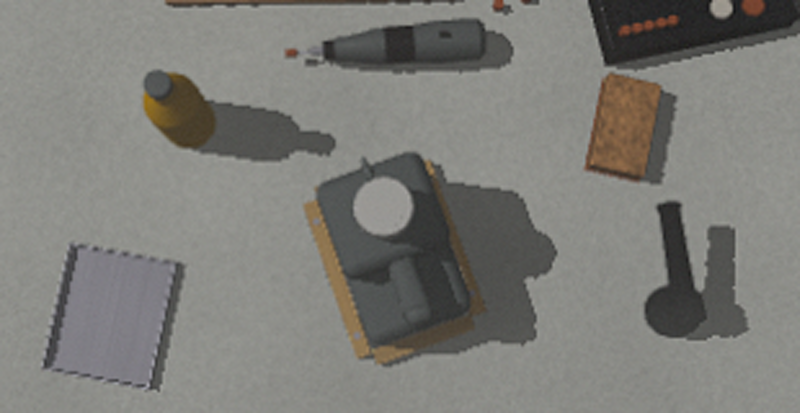

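View pics/s1.png

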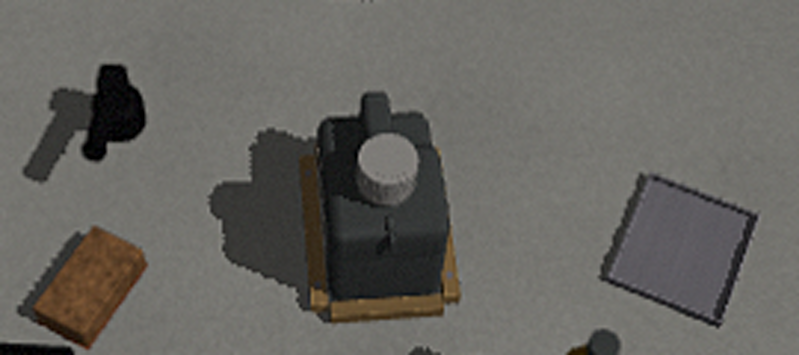

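The top crop shows the rib at full pixel about (252,194) and jug corners. The scene crop shows the rib at about (272,197), and the tray corners are clear.

```bash
python3 - <<'E'
from h import *
T=cv2.imread('pics/top0.png');S=cv2.imread('pics/scene0.png')
ht=cv2.cvtColor(T,cv2.COLOR_BGR2HSV).astype(int);hs=cv2.cvtColor(S,cv2.COLOR_BGR2HSV).astype(int)
# cap
c=blob((ht[...,2]>95)&(ht[...,1]<40),(259,210),14); (x,y),rr=cv2.minEnclosingCircle(c); m=cv2.moments(c)
print('cap top',(x,y),rr,(m['m10']/m['m00'],m['m01']/m['m00']),'->',onplane('top',[(x,y)],199.5), 'expected r',29*388/975)
c=blob((hs[...,2]>85)&(hs[...,1]<50),(271,178),16); bx=cv2.boundingRect(c);print('cap scene',bx)
el=(bx[0]+bx[2]/2-.5,bx[1]+bx[3]*.38); print(onplane('scene',[(271.0,174.5)],199.5), proj('scene',onplane('top',[(x,y)],199.5)))
# tray
for n,I,cc,rad,h in(('top',T,(154,252),45,ht),('scene',S,(370,203),40,hs)):
    mk=(h[...,0]>105)&(h[...,0]<150)&(h[...,1]>=8)&(h[...,2]>60)
    c=blob(cv2.morphologyEx(mk.astype(np.uint8),cv2.MORPH_CLOSE,np.ones((3,3))),cc,rad); r_=cv2.minAreaRect(c); b=cv2.boxPoints(r_)
    P=onplane(n,b,6); print(n,'tray',r_,P.mean(0),np.linalg.norm(P-np.roll(P,1,0),axis=1),np.degrees(np.arctan2(*(P[1]-P[0])[[1,0]])))
# battens
mk=(ht[...,0]>12)&(ht[...,0]<26)&(ht[...,1]>60)
m=np.zeros(mk.shape,np.uint8);cv2.circle(m,(262,230),48,1,-1); pts=np.argwhere(mk&(m>0))[:,::-1]
rc=cv2.minAreaRect(pts.astype(np.float32));P=onplane('top',cv2.boxPoints(rc),18);print('batten',rc,P,P.mean(0),[np.linalg.norm(P[i]-P[i-1]) for i in range(4)],[np.degrees(np.arctan2(*(P[i]-P[i-1])[[1,0]])) for i in range(4)])
print('rib',onplane('top',[(252.2,193.5)],150),onplane('scene',[(271.8,202)],150))
# spout
mk=(ht[...,2]<66)
c=blob(mk,(371,232),36); pts=c[:,0]
print('spout bbox',cv2.boundingRect(c)); 
for yy in range(205,264,3):
    row=pts[pts[:,1]==yy][:,0]; print(yy,row.min() if len(row) else None,row.max() if len(row) else None,end='; ')
print(); mk=(hs[...,2]<30); c=blob(mk,(179,157),26); print(cv2.boundingRect(c))
for yy in range(140,176,2):
    row=c[:,0][c[:,0][:,1]==yy][:,0]; print(yy,row.min() if len(row) else None,row.max() if len(row) else None,end='; ')
E
```

```text
cap top (258.0, 209.44117736816406) 11.753218650817871 (258.050505050505, 209.43434343434345) -> [[513.61845586  16.13786019 199.5       ]] expected r 11.54051282051282
cap scene (261, 165, 21, 24)
[[517.5933514  16.0702403 199.5      ]] [[271.34469134 173.36575736]]
top tray ((151.913818359375, 252.03451538085938), (43.00468826293945, 50.6785774230957), 11.888657569885254) [417.70169039 337.04089184   6.        ] [130.51623797 151.23484587 133.08378459 149.90723369] -9.903900664428583
scene tray ((370.802978515625, 203.00669860839844), (40.852874755859375, 38.7817497253418), 21.250507354736328) [414.8146947  335.11987807   6.        ] [127.04739583 151.43591042 133.64265835 149.24205371] 169.97009691295366
batten ((262.626953125, 230.50558471679688), (72.157958984375, 53.4223747253418), 70.70995330810547) [[ 554.73715778  114.13104425   18.        ]
 [ 607.15785827  -39.34852162   18.        ]
 [ 400.77741098 -105.55405803   18.        ]
 [ 351.43668739   43.9406362    18.        ]] [478.52727861   3.2922752   18.        ] [np.float64(215.07620659250676), np.float64(162.18479269447317), np.float64(216.7396181483656), np.float64(157.42671504428398)] [np.float64(19.04746557828107), np.float64(-71.14248039644185), np.float64(-162.21408911703548), np.float64(108.26547327094785)]
rib [[564.55990458  31.16816726 150.        ]] [[575.95831128  34.34778097 150.        ]]
spout bbox (360, 209, 24, 52)
205 None None; 208 None None; 211 365 372; 214 366 373; 217 367 373; 220 367 374; 223 367 374; 226 368 375; 229 368 376; 232 369 376; 235 369 377; 238 369 377; 241 368 378; 244 363 381; 247 361 382; 250 360 382; 253 361 383; 256 363 380; 259 366 375; 262 None None; 
(168, 142, 21, 32)
140 None None; 142 175 180; 144 174 181; 146 173 182; 148 173 182; 150 173 185; 152 172 186; 154 171 187; 156 171 187; 158 172 188; 160 171 188; 162 170 188; 164 170 186; 166 170 184; 168 169 175; 170 168 175; 172 169 174; 174 None None;
```

```bash
python3 - <<'E'
from h import *
L=onplane('top',[(360,250)],0)[0];Rr=onplane('top',[(383,251)],40)[0];B=onplane('top',[(371.8,260.8)],40)[0]
print(L,Rr,B,'y:',L[1]-29,Rr[1]+29,'x:',B[0]+29)
print('outlet',onplane('top',[(368.5,209.5)],104), onplane('scene',[(171.5,173)],98))
ax=np.array([B[0]+29,(L[1]+Rr[1])/2])
for z in(0,40,92): print(z,proj('top',[*ax,z]),proj('scene',[*ax,z]))
# tube midline at rows 220, 232 : heights along tube
for row,c in((217,370),(226,371.5),(235,373)):
    for z in(80,90,100): print(row,z,onplane('top',[(c,row)],z)[0][:2],end=' ')
E
```

```text
[ 415.37003474 -290.38679963    0.        ] [ 409.56194697 -347.73565988   40.        ] [ 381.88992714 -312.89150642   40.        ] y: -319.3867996321858 -318.7356598796292 x: 410.889927137714
outlet [[ 523.4487324  -293.79022202  104.        ]] [[ 524.89196305 -295.06346984   98.        ]]
0 [[369.46830666 251.31416674]] [[180.66346048 160.41284447]]
40 [[373.29987359 250.73379793]] [[179.05661885 153.56111623]]
92 [[378.69245013 249.91508411]] [[176.8563195  144.16024076]]
217 80 [ 505.22441032 -303.71233066] 217 90 [ 503.96915591 -300.78889451] 217 100 [ 502.7139015  -297.86545836] 226 80 [ 479.36322158 -306.41224442] 226 90 [ 478.34412187 -303.46415367] 226 100 [ 477.32502215 -300.51606292] 235 80 [ 453.69181429 -309.11813494] 235 90 [ 452.90713626 -306.14533501] 235 100 [ 452.12245823 -303.17253508]
```

Emit:
{"name": "apply_moves", "arguments": {
  "motion": [
    [[22, 55, 5], [0, 0, 0]],
    [[22, 55, 5], [0, 0, 0]],
    [[22, 55, 5], [0, 0, 0]],
    [[22, 55, 5], [0, 0, 0]],
    [[22, 55, 5], [0, 0, 0]]
  ],
  "fingers": 1
}}

```text
clock: 0.72
eef_pos: [381.6, -313.6, 258.4]
ee_rot: [-3.141, -0.0, 0.43]
ft_force: [1.5, -0.2, -0.9]
opening: 1.001
gripper_force: 0.0
```

Emit:
{"name": "apply_moves", "arguments": {
  "motion": [
    [[22, 55, 5], [0, 0, 0]],
    [[22, 55, 5], [0, 0, 0]],
    [[22, 55, 5], [0, 0, 0]],
    [[22, 55, 5], [0, 0, 0]],
    [[22, 55, 5], [0, 0, 0]]
  ]
}}

```text
clock: 1.35
eef_pos: [491.6, -38.7, 283.5]
ee_rot: [3.141, 0.0, 0.431]
ft_force: [0.6, -0.8, -0.2]
opening: 0.996
gripper_force: 0.0
```

Emit:
{"name": "apply_moves", "arguments": {
  "motion": [
    [[22, 55, 0], [0, 0, 0]],
    [[0, 0, 0], [0, 0, 0]],
    [[0, 0, 0], [0, 0, 0]]
  ]
}}

```text
clock: 1.72
eef_pos: [513.1, 14.3, 283.1]
ee_rot: [-3.142, 0.001, 0.431]
ft_force: [-0.5, 0.8, -0.5]
opening: 1.001
gripper_force: 0.0
```

Emit:
{"name": "apply_moves", "arguments": {
  "motion": [
    [[1, 1, -40], [0, 0, 0]],
    [[0, 0, -35], [0, 0, 0]],
    [[0, 0, -18], [0, 0, 0]],
    [[0, 0, 0], [0, 0, 0]]
  ]
}}

```text
clock: 2.22
eef_pos: [513.5, 14.4, 189.4]
ee_rot: [-3.14, 0.002, 0.429]
ft_force: [-0.2, 0.1, 0.1]
opening: 1.002
gripper_force: 0.0
```

Emit:
{"name": "apply_moves", "arguments": {
  "motion": [
    [[0, 0, 0], [0, 0, 0]],
    [[0, 0, 0], [0, 0, 0]],
    [[0, 0, 0], [0, 0, 0]],
    [[0, 0, 0], [0, 0, 0]],
    [[0, 0, 0], [0, 0, 0]]
  ],
  "fingers": -1
}}

```text
clock: 2.85
eef_pos: [514.7, 15.2, 191.0]
ee_rot: [3.141, -0.001, 0.431]
ft_force: [-0.1, -0.7, 1.5]
opening: 0.602
gripper_force: 30.0
```

Emit:
{"name": "apply_moves", "arguments": {
  "motion": [
    [[0, 0, -3], [0, 0, 0]],
    [[0, 0, -3], [0, 0, 0]],
    [[0, 0, -2], [0, 0, 0]],
    [[0, 0, 0], [0, 0, 0]]
  ]
}}

```text
clock: 3.35
eef_pos: [514.8, 15.2, 185.8]
ee_rot: [3.141, -0.0, 0.431]
ft_force: [-7.0, -1.1, 13.7]
opening: 0.605
gripper_force: 30.0
```

Emit:
{"name": "apply_moves", "arguments": {
  "motion": [
    [[0, 0, -2], [0, 0, 0]],
    [[0, 0, -2], [0, 0, 0]],
    [[0, 0, 0], [0, 0, 0]]
  ]
}}

```text
clock: 3.72
eef_pos: [514.8, 15.2, 182.9]
ee_rot: [3.141, -0.0, 0.431]
ft_force: [-9.4, -0.5, 17.8]
opening: 0.603
gripper_force: 30.0
```

Emit:
{"name": "apply_moves", "arguments": {
  "motion": [
    [[-1, 0, 0], [0, 0, 10]],
    [[0, 0, 0], [0, 0, 10]],
    [[0, 0, 0], [0, 0, 10]],
    [[0, 0, 0], [0, 0, 10]],
    [[0, 0, 0], [0, 0, 10]]
  ]
}}

```text
clock: 4.35
eef_pos: [516.8, 15.6, 184.2]
ee_rot: [3.133, -0.003, 1.309]
ft_force: [0.0, 0.2, 16.0]
opening: 0.603
gripper_force: 30.0
```

Emit:
{"name": "apply_moves", "arguments": {
  "motion": [
    [[0, 0, 0], [0, 0, 10]],
    [[0, 0, 0], [0, 0, 8]],
    [[0, 0, 0], [0, 0, 0]]
  ]
}}

```text
clock: 4.72
eef_pos: [516.6, 15.6, 184.2]
ee_rot: [3.133, 0.0, 1.619]
ft_force: [-0.9, 1.9, 16.2]
opening: 0.609
gripper_force: 30.0
```

```bash
python3 - <<'E'
from h import *
print(monitor.read_state())
E
```

```text
{'clock': 4.725, 'qpos': array([-7.41681575e-02, -1.43422123e-01,  2.00014856e+00,  9.05200611e-04,
        1.27591268e+00, -1.22263253e-01]), 'dq': array([-0.00022828,  0.0007014 ,  0.0003009 , -0.00095005, -0.001623  ,
        0.02643261]), 'joint_efforts': array([ -0.57852214, -20.37192285, -26.37545407,  -0.13102707,
        -0.34582819,  -0.14661371]), 'eef_pos': array([516.60902702,  15.59866006, 184.19675437]), 'ee_rot': array([3.13260015e+00, 2.29968494e-04, 1.61863119e+00]), 'ft_force': array([-0.90263221,  1.88576905, 16.15273999]), 'ft_torque': array([0.14449607, 0.18715925, 0.03614729]), 'gripper_force': 30.00711468164809, 'opening': 0.6086983027034372}
```

Emit:
{"name": "apply_moves", "arguments": {
  "motion": [
    [[0, 0, 4], [0, 0, 0]],
    [[0, 0, 4], [0, 0, 0]],
    [[0, 0, 4], [0, 0, 0]],
    [[0, 0, 4], [0, 0, 0]],
    [[0, 0, 0], [0, 0, 0]]
  ]
}}

```text
clock: 5.35
eef_pos: [513.2, 15.5, 194.5]
ee_rot: [-3.141, -0.0, 1.618]
ft_force: [0.4, -0.5, 3.2]
opening: 0.605
gripper_force: 30.0
```

Emit:
{"name": "apply_moves", "arguments": {
  "motion": [
    [[0, 0, 6], [0, 0, 0]],
    [[0, 0, 12], [0, 0, 0]],
    [[0, 0, 20], [0, 0, 0]],
    [[0, 0, 20], [0, 0, 0]],
    [[0, 0, 0], [0, 0, 0]]
  ]
}}

```text
clock: 5.98
eef_pos: [514.8, 15.3, 256.0]
ee_rot: [3.136, 0.001, 1.618]
ft_force: [-1.2, 0.1, -0.5]
opening: 0.603
gripper_force: 30.0
```

```bash
python3 - <<'E'
from h import *
f=[cv2.cvtColor(viewer.grab_frame(n),cv2.COLOR_RGB2BGR) for n in('scene','top')]
a=cv2.resize(f[0][110:260,150:420],None,fx=2.9,fy=2.9); cv2.imwrite('pics/a2.png',a)
E
```

```text
(no output)
```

View pics/a2.png

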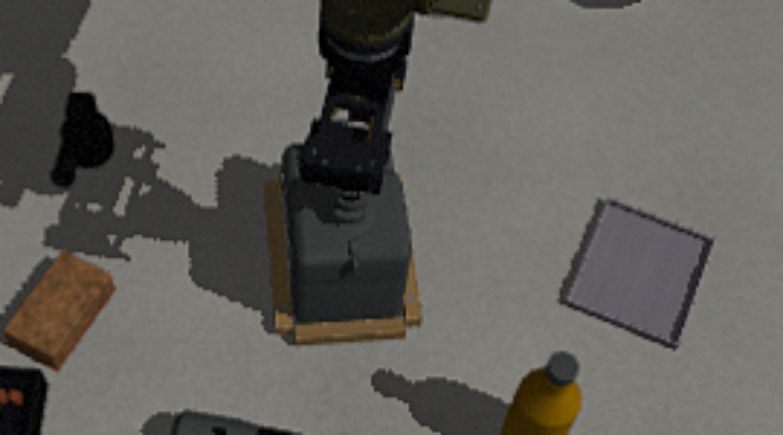

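Cap is held, the neck is bare at about (348,200) in the crop, and the tray is unobstructed.

Emit:
{"name": "apply_moves", "arguments": {
  "motion": [
    [[-10, 30, 0], [0, 0, 0]],
    [[-15, 50, 0], [0, 0, 0]],
    [[-17, 55, 0], [0, 0, 0]],
    [[-17, 55, 0], [0, 0, 0]],
    [[-17, 55, 0], [0, 0, 0]]
  ]
}}

```text
clock: 6.7
eef_pos: [436.1, 261.8, 251.6]
ee_rot: [-3.14, 0.001, 1.617]
ft_force: [0.1, -0.1, 0.7]
opening: 0.603
gripper_force: 30.0
```

Emit:
{"name": "apply_moves", "arguments": {
  "motion": [
    [[-15, 50, 0], [0, 0, 0]],
    [[-8, 25, -20], [0, 0, 0]],
    [[0, 0, -45], [0, 0, 0]],
    [[0, 0, -50], [0, 0, 0]],
    [[0, 0, -40], [0, 0, 0]]
  ]
}}

```text
clock: 7.32
eef_pos: [412.9, 334.6, 94.4]
ee_rot: [-3.139, 0.002, 1.618]
ft_force: [0.4, -0.5, 0.1]
opening: 0.603
gripper_force: 30.0
```

Emit:
{"name": "apply_moves", "arguments": {
  "motion": [
    [[0, 0, -30], [0, 0, 0]],
    [[0, 0, -15], [0, 0, 0]],
    [[0, 0, -10], [0, 0, 0]],
    [[0, 0, 0], [0, 0, 0]]
  ]
}}

```text
clock: 7.82
eef_pos: [414.4, 335.4, 42.6]
ee_rot: [-3.141, 0.0, 1.618]
ft_force: [0.9, 0.9, -0.1]
opening: 0.6
gripper_force: 30.0
```

Emit:
{"name": "apply_moves", "arguments": {
  "motion": [
    [[1, 0, -2], [0, 0, 0]],
    [[0, 0, -2], [0, 0, 0]],
    [[0, 0, -2], [0, 0, 0]],
    [[0, 0, 0], [0, 0, 0]]
  ]
}}

```text
clock: 8.32
eef_pos: [415.4, 335.3, 36.6]
ee_rot: [-3.142, 0.0, 1.618]
ft_force: [-0.3, -0.1, 0.8]
opening: 0.604
gripper_force: 30.0
```

Emit:
{"name": "apply_moves", "arguments": {
  "motion": [
    [[0, 0, -1], [0, 0, 0]],
    [[0, 0, -1], [0, 0, 0]],
    [[0, 0, -1], [0, 0, 0]],
    [[0, 0, 0], [0, 0, 0]]
  ]
}}

```text
clock: 8.82
eef_pos: [415.5, 335.4, 34.5]
ee_rot: [-3.141, 0.0, 1.618]
ft_force: [-2.2, -2.9, 6.2]
opening: 0.605
gripper_force: 30.0
```

Emit:
{"name": "apply_moves", "arguments": {
  "motion": [
    [[0, 0, 1], [0, 0, 0]],
    [[0, 0, 0], [0, 0, 0]],
    [[0, 0, 0], [0, 0, 0]],
    [[0, 0, 0], [0, 0, 0]]
  ],
  "fingers": 1
}}

```text
clock: 9.32
eef_pos: [415.3, 335.4, 34.5]
ee_rot: [-3.141, 0.0, 1.618]
ft_force: [0.4, 0.1, -0.1]
opening: 0.962
gripper_force: 0.0
```

Emit:
{"name": "apply_moves", "arguments": {
  "motion": [
    [[0, 0, 10], [0, 0, 0]],
    [[0, 0, 30], [0, 0, 0]],
    [[0, 0, 55], [0, 0, 0]],
    [[0, 0, 60], [0, 0, -5]],
    [[0, 0, 50], [0, 0, -5]]
  ]
}}

```text
clock: 9.95
eef_pos: [415.6, 335.6, 243.2]
ee_rot: [3.139, -0.002, 1.44]
ft_force: [0.0, -0.0, -0.4]
opening: 1.0
gripper_force: 0.0
```

Emit:
{"name": "apply_moves", "arguments": {
  "motion": [
    [[0, -45, 5], [0, 0, -5]],
    [[0, -47, 5], [0, 0, -5]],
    [[0, -47, 5], [0, 0, -5]],
    [[0, -47, 0], [0, 0, -5]],
    [[0, -47, 0], [0, 0, -5]]
  ]
}}

```text
clock: 10.58
eef_pos: [415.2, 101.0, 255.6]
ee_rot: [3.14, -0.001, 1.004]
ft_force: [0.2, -0.1, -0.6]
opening: 1.002
gripper_force: 0.0
```

Emit:
{"name": "apply_moves", "arguments": {
  "motion": [
    [[0, -47, 0], [0, 0, -5]],
    [[0, -47, 0], [0, 0, -5]],
    [[0, -47, 0], [0, 0, -5]],
    [[0, -47, 0], [0, 0, -5]],
    [[0, -47, 0], [0, 0, -5]]
  ]
}}

```text
clock: 11.2
eef_pos: [415.2, -134.2, 255.6]
ee_rot: [3.14, -0.001, 0.567]
ft_force: [1.3, 0.2, 0.7]
opening: 1.002
gripper_force: 0.0
```

Emit:
{"name": "apply_moves", "arguments": {
  "motion": [
    [[0, -47, 0], [0, 0, -5]],
    [[0, -47, -20], [0, 0, -5]],
    [[0, -47, -20], [0, 0, -5]],
    [[-2, -46, -20], [0, 0, -5]],
    [[0, 0, 0], [0, 0, 0]]
  ]
}}

```text
clock: 11.82
eef_pos: [412.1, -321.2, 193.1]
ee_rot: [-3.139, 0.002, 0.218]
ft_force: [-0.2, 0.2, 0.1]
opening: 0.997
gripper_force: 0.0
```

```bash
python3 - <<'E'
from h import *
s=monitor.read_state();print(s['eef_pos'],np.degrees(s['ee_rot']),s['qpos'][5])
f=[cv2.cvtColor(viewer.grab_frame(n),cv2.COLOR_RGB2BGR) for n in('scene','top')]
for n,i in zip(('scene','top'),f): cv2.imwrite(f'pics/{n}3.png',i)
a=cv2.resize(f[0][110:240,140:410],(720,346)); b=cv2.resize(f[1][180:290,110:420],(720,255))
cv2.imwrite('pics/c3.png',np.vstack([a,b[:254]]))
E
```

```text
[ 412.12527551 -321.19729969  193.08637839] [-1.79846010e+02  1.17864613e-01  1.24675872e+01] 0.588578272670528
```

View pics/c3.png

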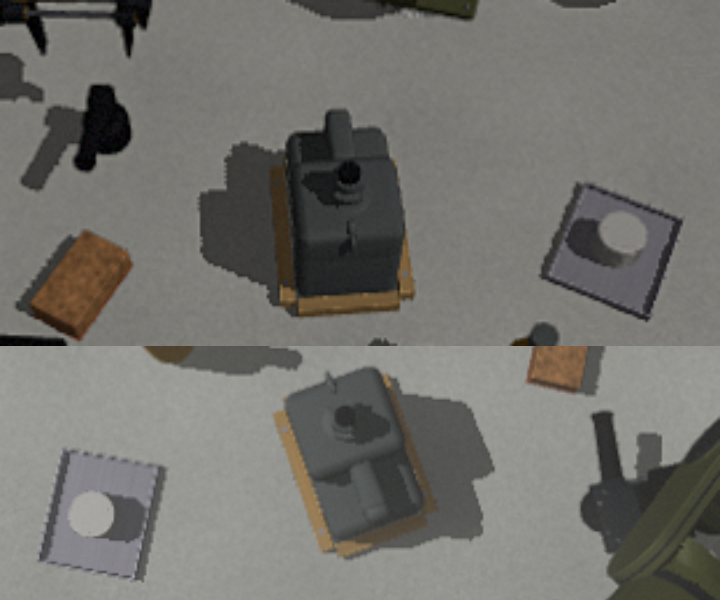

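The cap stands upright in the tray, the neck is bare with its valve disc up (top view about (258.5,210)), and the fingers are over the spout. I'll measure the disc and descend.

```bash
python3 - <<'E'
from h import *
for n,c,th in(('top',(258,210),(22,28,34,40)),('scene',(270,174),(16,22,28))):
    I=cv2.imread(f'pics/{n}3.png').max(2); print(I[c[1]-8:c[1]+9:2,c[0]-10:c[0]+11:2])
    for t in th:
        try:k=blob(I<t,c,8)
        except ValueError: continue
        m=cv2.moments(k); p=(m['m10']/max(m['m00'],1),m['m01']/max(m['m00'],1)); print(n,t,m['m00'],p,onplane(n,[p],197.5)[0], 'area exp',np.pi*(12*388/977)**2)
h=cv2.cvtColor(cv2.imread('pics/top3.png'),cv2.COLOR_BGR2HSV).astype(int)
k=blob((h[...,2]>95)&(h[...,1]<12)&((h[...,0]<60)),(149,254),13);(x,y),q=cv2.minEnclosingCircle(k);print('cap',(x,y),q,onplane('top',[(x,y)],43))
E
```

```text
[[ 89  88  89  91  91  86  87  86  88  83  86]
 [ 88  90  87  86  91  88  93  84  76  85  84]
 [ 91  87  84  86  65  46  57  66  55  58  59]
 [ 88  96  88  62  50  50  49  50  62  60  56]
 [ 91 100  93  59  49  49  49  52  56  57  61]
 [ 95  99  93  65  51  51  54  47  59  58  56]
 [ 91 100  89  83  65  53  65  53  58  55  56]
 [ 88  98  97  71  72  79  78  62  59  58  60]
 [ 92  90  94  85  94  93 100  64  61  57  61]]
[[25 30 30 58 58 63 66 57 58 58 62]
 [27 29 28 61 64 67 70 62 60 62 54]
 [38 34 34 43 44 36 32 52 48 48 52]
 [54 57 60 51 15 18 16 27 62 62 60]
 [41 40 43 20 19 17 15 12 57 60 60]
 [23 27 27 29 10 17 16  0 61 59 59]
 [30 25 28 41  6  7  5 56 62 60 60]
 [29 31 29 21 48 57 59 47 51 62 60]
 [32 28 28 58 28 33 39 57 64 61 61]]
scene 16 28.0 (270.8392857142857, 175.60119047619045) [520.02600287  16.26502393 197.5       ] area exp 71.34880251899224
scene 22 45.0 (270.4148148148148, 174.67037037037036) [517.27860838  14.38678093 197.5       ] area exp 71.34880251899224
scene 28 54.0 (269.7469135802469, 174.8179012345679) [518.24428383  12.67497259 197.5       ] area exp 71.34880251899224
cap (149.29310607910156, 252.2413787841797) 10.024518966674805 [[414.91735962 334.29496623  43.        ]]
```

Emit:
{"name": "apply_moves", "arguments": {
  "motion": [
    [[-1, 2, -50], [0, 0, 0]],
    [[0, 0, -45], [0, 0, 0]],
    [[0, 0, -28], [0, 0, 0]],
    [[0, 0, 0], [0, 0, 0]]
  ]
}}

```text
clock: 12.42
eef_pos: [411.7, -315.5, 70.4]
ee_rot: [-3.138, 0.002, 0.223]
ft_force: [0.3, 0.4, 0.9]
opening: 1.002
gripper_force: 0.0
```

Emit:
{"name": "apply_moves", "arguments": {
  "motion": [
    [[0, 0, 0], [0, 0, 0]],
    [[0, 0, 0], [0, 0, 0]],
    [[0, 0, 0], [0, 0, 0]],
    [[0, 0, 0], [0, 0, 0]],
    [[0, 0, 0], [0, 0, 0]]
  ],
  "fingers": -1
}}

```text
clock: 13.05
eef_pos: [412.4, -317.7, 71.8]
ee_rot: [3.141, -0.0, 0.221]
ft_force: [-0.5, 0.6, -0.1]
opening: 0.531
gripper_force: 0.0
```

Emit:
{"name": "apply_moves", "arguments": {
  "motion": [
    [[0, 0, 0], [0, 0, 0]],
    [[0, 0, 0], [0, 0, 0]]
  ]
}}

```text
clock: 13.3
eef_pos: [412.3, -317.6, 71.6]
ee_rot: [-3.142, 0.0, 0.221]
ft_force: [0.2, 1.0, -0.5]
opening: 0.337
gripper_force: 29.9
```

Emit:
{"name": "apply_moves", "arguments": {
  "motion": [
    [[0, 0, 15], [0, 0, 0]],
    [[0, 0, 40], [0, 0, 0]],
    [[0, 0, 55], [0, 0, 0]],
    [[0, 0, 60], [0, 0, 0]],
    [[0, 0, 50], [0, 0, 0]]
  ]
}}

```text
clock: 13.92
eef_pos: [412.4, -317.6, 295.3]
ee_rot: [3.139, -0.001, 0.221]
ft_force: [0.6, -0.1, -2.5]
opening: 0.339
gripper_force: 29.9
```

Emit:
{"name": "apply_moves", "arguments": {
  "motion": [
    [[10, 33, 3], [0, 0, 6]],
    [[10, 34, 0], [0, 0, 9]],
    [[10, 34, 0], [0, 0, 9]],
    [[10, 34, 0], [0, 0, 9]],
    [[10, 34, 0], [0, 0, 9]]
  ]
}}

```text
clock: 14.55
eef_pos: [462.4, -147.4, 295.5]
ee_rot: [3.141, -0.0, 0.959]
ft_force: [0.5, -0.0, -1.7]
opening: 0.335
gripper_force: 29.9
```

Emit:
{"name": "apply_moves", "arguments": {
  "motion": [
    [[10, 34, 0], [0, 0, 9]],
    [[10, 34, 0], [0, 0, 9]],
    [[10, 34, 0], [0, 0, 9]],
    [[10, 34, 0], [0, 0, 9]],
    [[12, 29, 0], [0, 0, 9]]
  ]
}}

```text
clock: 15.18
eef_pos: [514.4, 17.7, 295.5]
ee_rot: [3.141, 0.0, 1.746]
ft_force: [0.3, -0.7, -1.8]
opening: 0.337
gripper_force: 29.9
```

Emit:
{"name": "apply_moves", "arguments": {
  "motion": [
    [[0, 0, 0], [0, 0, 0]],
    [[0, 0, 0], [0, 0, 0]]
  ]
}}

```text
clock: 15.42
eef_pos: [514.2, 16.1, 295.0]
ee_rot: [-3.142, 0.0, 1.739]
ft_force: [0.4, 0.2, -1.9]
opening: 0.334
gripper_force: 29.9
```

```bash
python3 - <<'E'
from h import *
s=monitor.read_state();print(s['eef_pos'],np.degrees(s['ee_rot']),s['qpos'],s['opening'])
f=[cv2.cvtColor(viewer.grab_frame(n),cv2.COLOR_RGB2BGR) for n in('scene','top')]
for n,i in zip(('scene','top'),f): cv2.imwrite(f'pics/{n}4.png',i)
a=cv2.resize(f[0][100:220,190:350],(800,600)); cv2.imwrite('pics/c4.png',a)
E
```

```text
[514.16286011  16.08804846 295.02997784] [-1.79999081e+02  2.58656131e-02  9.96187128e+01] [-7.28698870e-02 -2.12053949e-01  1.87274755e+00 -4.44043047e-04
  1.48080701e+00 -2.40708207e-01] 0.33431678750135085
```

View pics/c4.png

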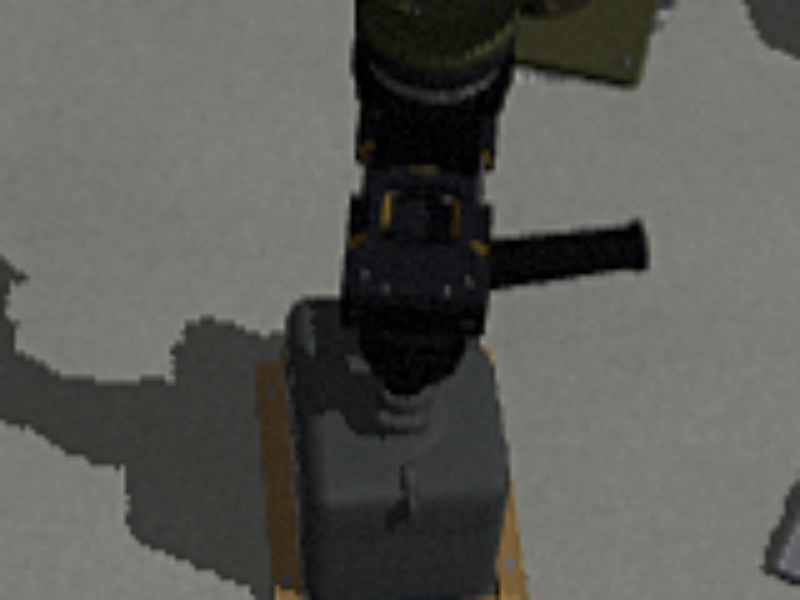

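The spout hangs above the neck with its outlet to the tray side. The collar spans crop columns about 360–465, with its lower edge at about row 395. I'll compare its edges with where they should be.

```bash
python3 - <<'E'
from h import *
I=cv2.imread('pics/scene4.png').max(2).astype(int); J=cv2.imread('pics/scene0.png').max(2).astype(int)
for r in range(168,184): print(r,I[r,258:288])
print('cap0')
for r in range(165,190,3): print(r,J[r,256:288])
t=np.linspace(0,2*np.pi,361)
def cyl(x,y,zs): return proj('scene',np.vstack([np.c_[x+29*np.cos(t),y+29*np.sin(t),0*t+z] for z in zs]))
for nm,z in(('spout pred axis 514.3,15.3',(223.5,263.5)),('cap0 514.3,15.3',(159.5,199.5))):
    p=cyl(514.3,15.3,z); print(nm,p.min(0),p.max(0))
    for r in((170,173,176) if 'sp' in nm else (171,177,183)):
        h=cv2.convexHull(p.astype(np.float32))[:,0]; xs=[]
        for a,b in zip(h,np.roll(h,-1,0)):
            if (a[1]-r)*(b[1]-r)<0: xs.append(a[0]+(r-a[1])/(b[1]-a[1])*(b[0]-a[0]))
        print(r,sorted(xs))
E
```

```text
168 [ 21  25  26  18   3   4  10   2   6   6  10  15  17  14  13  17  19  21
  13  17  14  17  11   8   1  37  56  48 141 125]
169 [ 27  28  27  28   0  10   8  14   2  11   4  10   8   3  14  13   7   5
  10  20   9  13   9   6   1  45  50  42  93 127]
170 [ 25  22  22  27  20   4   3   8   4  11   3   1   6  12  17   0   3   7
   3   5  15  10   2   6  14  60  59  52  52 102]
171 [15 51 51 50 26  1  6  0  4  5 11  9  7 14 10  9 13 16 20  8  8 13  0 11
 38 67 59 59 55 64]
172 [29 30 61 59 54 23  7  0  7  5 12  7  7 20  3 11  7  5 11 11 15 15 10 17
 57 59 58 58 61 59]
173 [25 23 65 62 64 60 11  9 13  6  9 15 12 10 12  5 15  2 12  1 15  0  4 42
 63 59 57 59 58 59]
174 [30 23 41 41 37 45 19  0  6  4  6  0  5  5 15 14  9  0  6 15  7  5 18 60
 60 57 57 54 61 62]
175 [26 26 24 22 23 24 25 22 15  9 15  9  0  5 14 11  0  7  8  5 15 41 57 62
 60 58 57 59 59 65]
176 [30 28 31 30 25 31 30 25 23  0  4 12 16  7 12 12  0  2 14 23 55 59 63 59
 57 57 59 58 59 61]
177 [25 28 24 31 24 24 25 29 31 10  0  0  5 13  7  7 16 54 52 51 62 60 62 57
 58 56 57 56 62 63]
178 [27 25 29 27 30 23 29 22 31 61  0  4
[... 1488 characters left out ...]
57]
186 [ 16  27  24  21  26  25  29  43  58  56  68  52  52  73  70  82  87  88
  97 102 111  86  65  51  57  56  54  54  56  55  53  59]
189 [56 58 60 57 53 55 47 57 50 18 24 29 38 38 51 54 69 71 68 49 54 56 54 54
 57 57 56 56 56 55 55 56]
spout pred axis 514.3,15.3 [260.93799032 151.74946272] [282.77626351 177.52938536]
170 [np.float32(261.07196), np.float32(281.75586)]
173 [np.float32(262.34982), np.float32(280.6801)]
176 [np.float32(265.7005), np.float32(277.53253)]
cap0 514.3,15.3 [260.41673813 165.0161419 ] [281.25993079 189.61321107]
171 [np.float32(261.13928), np.float32(280.68887)]
177 [np.float32(260.57733), np.float32(280.93958)]
183 [np.float32(260.71335), np.float32(280.19385)]
```

Emit:
{"name": "apply_moves", "arguments": {
  "motion": [
    [[0, 0, -15], [0, 0, 0]],
    [[0, 0, -15], [0, 0, 0]],
    [[0, 0, -6], [0, 0, 0]],
    [[0, 0, -4], [0, 0, 0]],
    [[0, 0, 0], [0, 0, 0]]
  ]
}}

```text
clock: 16.15
eef_pos: [514.3, 16.2, 254.3]
ee_rot: [-3.141, 0.0, 1.74]
ft_force: [-0.1, -1.9, -2.6]
opening: 0.338
gripper_force: 29.9
```

Emit:
{"name": "apply_moves", "arguments": {
  "motion": [
    [[0, 0, -3], [0, 0, 0]],
    [[0, 0, -3], [0, 0, 0]],
    [[0, 0, -3], [0, 0, 0]],
    [[0, 0, 0], [0, 0, 0]]
  ]
}}

```text
clock: 16.65
eef_pos: [514.4, 16.2, 245.3]
ee_rot: [-3.141, 0.0, 1.74]
ft_force: [0.2, -1.9, -2.2]
opening: 0.336
gripper_force: 29.9
```

Emit:
{"name": "apply_moves", "arguments": {
  "motion": [
    [[0, 0, -3], [0, 0, 0]],
    [[0, 0, -3], [0, 0, 0]],
    [[0, 0, -3], [0, 0, 0]],
    [[0, 0, -2], [0, 0, 0]],
    [[0, 0, 0], [0, 0, 0]]
  ]
}}

```text
clock: 17.27
eef_pos: [514.4, 16.3, 234.6]
ee_rot: [-3.141, 0.0, 1.74]
ft_force: [0.1, -3.2, 1.0]
opening: 0.334
gripper_force: 29.9
```

Emit:
{"name": "apply_moves", "arguments": {
  "motion": [
    [[0, -0.5, -3], [0, 0, 0]],
    [[0, -0.5, -3], [0, 0, 0]],
    [[0, 0, -3], [0, 0, 0]],
    [[0, 0, -3], [0, 0, 0]],
    [[0, 0, 0], [0, 0, 0]]
  ]
}}

```text
clock: 17.9
eef_pos: [514.5, 16.0, 225.6]
ee_rot: [3.141, -0.001, 1.74]
ft_force: [-6.1, -1.4, 12.4]
opening: 0.34
gripper_force: 29.9
```

Emit:
{"name": "apply_moves", "arguments": {
  "motion": [
    [[0, 0, -2], [0, 0, 0]],
    [[0, 0, -1], [0, 0, 0]],
    [[0, 0, 0], [0, 0, 0]]
  ]
}}

```text
clock: 18.27
eef_pos: [514.5, 16.0, 223.7]
ee_rot: [3.14, -0.001, 1.74]
ft_force: [-9.3, 0.2, 16.6]
opening: 0.335
gripper_force: 29.9
```

Emit:
{"name": "apply_moves", "arguments": {
  "motion": [
    [[0, 0, -1], [0, 0, -5]],
    [[0, 0, 0], [0, 0, -10]],
    [[0, 0, 0], [0, 0, -10]],
    [[0, 0, 0], [0, 0, -10]],
    [[0, 0, 0], [0, 0, -5]]
  ]
}}

```text
clock: 18.9
eef_pos: [516.0, 14.6, 223.4]
ee_rot: [3.136, -0.001, 1.039]
ft_force: [-5.2, -4.0, 16.7]
opening: 0.333
gripper_force: 30.0
```

Emit:
{"name": "apply_moves", "arguments": {
  "motion": [
    [[0, 0, 0], [0, 0, 0]]
  ]
}}

```text
clock: 19.02
eef_pos: [516.0, 14.6, 223.5]
ee_rot: [3.136, -0.001, 1.041]
ft_force: [-4.3, -4.6, 15.4]
opening: 0.334
gripper_force: 30.0
```

Emit:
{"name": "apply_moves", "arguments": {
  "motion": [
    [[-0.5, 0, 0], [0, 0, -9]],
    [[-0.5, 0, 0], [0, 0, -9]],
    [[0, 0, 0], [0, 0, -9]],
    [[0, 0, 0], [0, 0, -9]],
    [[0, 0, 0], [0, 0, -5]]
  ]
}}

```text
clock: 19.65
eef_pos: [515.1, 14.6, 223.6]
ee_rot: [3.138, -0.005, 0.323]
ft_force: [-4.2, -4.1, 16.4]
opening: 0.334
gripper_force: 30.0
```

Emit:
{"name": "apply_moves", "arguments": {
  "motion": [
    [[0, 0, 0], [0, 0, 0]],
    [[0, 0, 0], [0, 0, 0]]
  ]
}}

```text
clock: 19.9
eef_pos: [515.2, 14.7, 223.6]
ee_rot: [3.138, -0.005, 0.326]
ft_force: [-4.8, -3.9, 16.2]
opening: 0.332
gripper_force: 30.0
```

```bash
python3 - <<'E'
from h import *
s=monitor.read_state();print(s['eef_pos'],np.degrees(s['ee_rot']),s['ft_torque'])
f=[cv2.cvtColor(viewer.grab_frame(n),cv2.COLOR_RGB2BGR) for n in('scene','top')]
for n,i in zip(('scene','top'),f): cv2.imwrite(f'pics/{n}5.png',i)
a=cv2.resize(f[0][120:240,190:350],(400,300));b=cv2.resize(f[1][160:280,180:340],(400,300)); cv2.imwrite('pics/c5.png',np.hstack([a,b]))
E
```

```text
[515.15146378  14.66423948 223.55907497] [179.80334565  -0.27508109  18.66082204] [-0.88038615  1.05420322 -0.10966884]
```

View pics/c5.png

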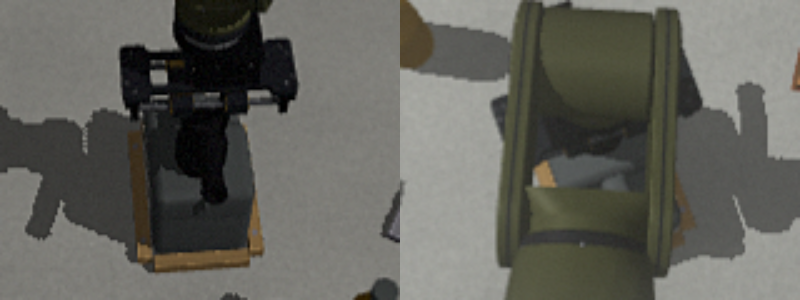

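The outlet now points along the jug's pouring side, over the rib. I'll ease off, let go and retreat.

Emit:
{"name": "apply_moves", "arguments": {
  "motion": [
    [[0, 0, 2], [0, 0, 0]],
    [[0, 0, 2], [0, 0, 0]],
    [[0, 0, 1], [0, 0, 0]],
    [[0, 0, 0], [0, 0, 0]]
  ]
}}

```text
clock: 20.5
eef_pos: [515.0, 14.6, 226.0]
ee_rot: [3.138, -0.004, 0.326]
ft_force: [0.5, -4.6, 6.5]
opening: 0.336
gripper_force: 30.0
```

Emit:
{"name": "apply_moves", "arguments": {
  "motion": [
    [[0, 0, 0], [0, 0, 0]],
    [[0, 0, 0], [0, 0, 0]],
    [[0, 0, 0], [0, 0, 0]],
    [[0, 0, 0], [0, 0, 0]],
    [[0, 0, 0], [0, 0, 0]]
  ],
  "fingers": 1
}}

```text
clock: 21.12
eef_pos: [513.3, 15.5, 223.5]
ee_rot: [-3.141, 0.0, 0.326]
ft_force: [0.5, 0.1, 0.6]
opening: 0.804
gripper_force: 0.0
```

Emit:
{"name": "apply_moves", "arguments": {
  "motion": [
    [[0, 0, 5], [0, 0, 0]],
    [[0, 0, 20], [0, 0, 0]],
    [[0, 0, 40], [0, 0, 0]],
    [[0, 0, 50], [0, 0, 0]],
    [[0, 0, 40], [0, 0, 0]]
  ]
}}

```text
clock: 21.75
eef_pos: [513.6, 15.4, 383.0]
ee_rot: [3.14, -0.004, 0.326]
ft_force: [-0.4, 0.4, 0.0]
opening: 1.001
gripper_force: 0.0
```

Emit:
{"name": "apply_moves", "arguments": {
  "motion": [
    [[-15, -45, 0], [0, 0, 0]],
    [[-15, -55, 0], [0, 0, 0]],
    [[-15, -55, 0], [0, 0, 0]],
    [[-15, -55, 0], [0, 0, 0]],
    [[-15, -55, 0], [0, 0, 0]]
  ]
}}

```text
clock: 22.38
eef_pos: [437.8, -251.3, 380.9]
ee_rot: [3.139, -0.002, 0.326]
ft_force: [0.3, 0.6, 0.4]
opening: 0.997
gripper_force: 0.0
```

```bash
python3 - <<'E'
from h import *
s=monitor.read_state();print(s['eef_pos'],s['clock'])
f=[cv2.cvtColor(viewer.grab_frame(n),cv2.COLOR_RGB2BGR) for n in('scene','top')]
for n,i in zip(('scene','top'),f): cv2.imwrite(f'pics/{n}6.png',i)
a=cv2.resize(f[0][120:240,190:410],(550,300));b=cv2.resize(f[1][160:280,120:340],(550,300)); cv2.imwrite('pics/c6.png',np.vstack([a,b]))
# expected outlet pixel (jug yaw 18.4), mouth 113mm out, z=154.5+108
for d in(-8,0,8):
    a=np.radians(18.4+d); print(d,proj('top',[514.3+113*np.cos(a),15.3+113*np.sin(a),262.5]),proj('scene',[514.3+113*np.cos(a),15.3+113*np.sin(a),262.5]))
E
```

```text
[ 437.75044889 -251.32699106  380.88049284] 22.375
-8 [[249.33570079 160.2728604 ]] [[269.90912647 196.72702499]]
0 [[243.07558496 161.91159982]] [[276.0475688  196.75450112]]
8 [[237.09445838 164.38050221]] [[282.09371817 196.04399123]]
```

View pics/c6.png

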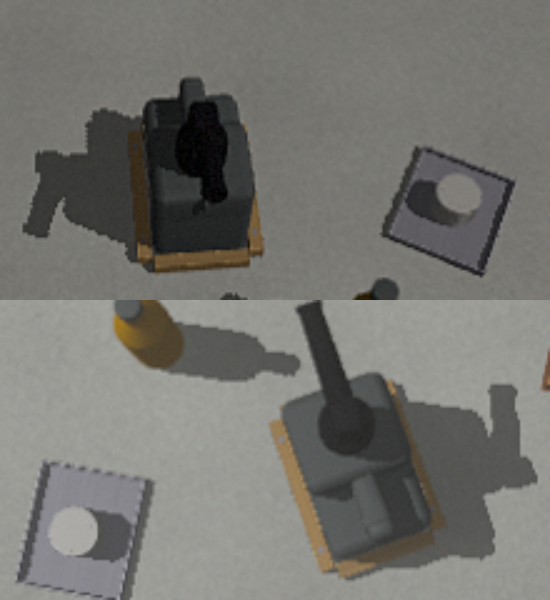

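The spout sits upright, with its outlet mouth at top (243.6,162) and scene (276,196). Both match the values predicted for the locked spout at 0° error, and the cap stands in the tray.

```bash
python3 -c "
from workcell import workorder
print(workorder.finish_job())"
```

```text
the job is handed in; nothing more can be done
None
```

I handed the job in at about 22 s of the 67 s; no verdict came back. In the last pictures the cap stands upright in the tray, and the spout is on the neck with its outlet over the rib, within about a degree of my measured jug direction.

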